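# Work a stiff lock-box key to its engaged position

## Task

Lock the box that has the red key. Take the red key and gently turn it anticlockwise, so that its brass tongue passes under the keeper and comes right out on the far side; then ease it back clockwise until the tongue sits squarely under the keeper, and let go. Do not touch the box with the blue key.

Things in the scene. Friction and masses are not known exactly. Their poses are not given: they have to be found in the camera images.
- red_bow (a point): Middle of the red key's bow: an upright plate 31 mm wide, 9 thick, 35 tall, on the key's vertical axis over the middle of its box, 104 mm above the worktop. z up, y along the 31 mm width (white line on top at the +y end), x through the 9 mm; turns with the key. The key's steel collar and the keeper end 28 mm below this point, the lid 44. Fixed white box, red band, 150 x 190 x 60 mm high.
- red_key (a joint): Turn of the red key, rad: 0 with its tongue (53 mm from the axis, towards the bow's +y) squarely under the keeper, growing anticlockwise from above; stops at -0.75, +0.75. The keeper, a dark roof 26 mm wide with a green line, is open to both sides; the tongue is clear of it beyond 0.35 either way. Starts at -0.65 to -0.4. Stays where left: friction 0.05 N m, damping 0.05 N m s/rad.
- blue_box: The other lock box, fixed, alike in size and form but with a blue band and blue key: 150 (x) x 190 (y) mm, 60 mm high, 122 mm to the top of its key. Origin at the centre of its underside, z up. Not to be touched. Which box stands left or right varies.

How it is judged:
By the outcome, as a careful person would: the job done as asked, in the order asked, and still so for the second after the job is handed in, with the robot touching nothing.
It also fails if it takes over 32 s, if anything falls off the work surface, if the arm or the gripper's body presses on something with over 40 N, if the wrist force passes 120 N, or if a joint passes its speed limit or range.

## Robot

A 6-joint arm with a two-finger parallel gripper is mounted at the origin on a cart in front of the work surface, level with it; the furniture and walls round the work are solid. World frame = base frame: x ahead of the robot, y to its left, z up, the work surface at z = 0. Lengths are in m, angles in rad, forces in N, time in s.
With the tool pointing down it reaches from about 0.35 to 1 m from the base axis. Payload 7.1 kg.
Tool frame: the origin (TCP) lies at the very end of the fingers, on their centre line; the grasp point (between the pads) lies 19 mm behind it (arm.grip_point_offset is the distance from the TCP to the grasp point, in m); z points along the fingers, y is the line along which they close (so a half turn about z gives the same grasp; the last joint's range is limited). The gripper opens to 85 mm and grips with 20 to 120 N. Pads are 22 mm wide; open, the fingers measure 114 mm over their backs; the gripper's body (76 mm by 85 mm) begins 54 mm behind the grasp point. The pads swing forward as they close: fully open they stand 13 mm farther back than shut.
Start: joints at [1.139, 0.423, 1.63, -0, 1.089, -0.019], TCP at [0.251, 0.572, 0.203] pointing down, gripper open.
Joint ranges: [-3, 3], [-0.9, 2.11], [0.09, 2.58], [-1.31, 4.45], [0.11, 2.69], [-2.54, 2.54]. Speed limits (rad/s): [2.39, 2.39, 3.01, 3.14, 3.14, 3.14].

## Interface

Orientations are given as a rotation vector (axis times angle).
In Python, from rig import arm gives the robot as it stands.
- The arm moves only by the tool send_rows, never from a script. Its argument "rows" is a list that holds one entry, the list of rows, each a list of 7 numbers: the shift along the tool's x, y, z in mm, then the turn, a rotation vector about the tool's x, y, z in rad, then the closure, from 0 (fully open) to 1 (shut). A call has 1 to 8 rows; each row shifts and turns the commanded pose from where the row before left it, along the tool's axes as they then stand; what a row does not reach is not made up. A row lasts 1/8 s, in which the tool goes at most 62.5 mm and 10.7 degrees, less where a joint would pass 70% of its speed; a pose out of reach is approached as far as the arm can. A call is refused whole if a number of a shift passes 62.5 or a number of a turn 0.188, either way. A call with a gripper value outside its range is refused whole. The fingers move at their own pace and stop on an object; "grip_force" is the grip in N (left out, the last holds). Time passes only in rows, so rows that do not move let the fingers close. It gives the time, the measured TCP pose, the force, the opening and the grip force at its end, in the units of the state.
- arm.observe(): the state, without advancing time (a new reading comes with each control period).
- arm.grab_frame(name): name is "scene" or "side" or "wrist"; returns a dict with "img" (420x560x3 uint8, red, green, blue), "z_map" (420x560 float32, m along the optical axis (not along the pixel's ray), 0 where there is no reading), "camera_matrix" (3x3 intrinsics, pixels), "view" (4x4, takes a point from world to camera coordinates). Camera axes: x right, y down, z forward; pixel columns grow to the right and rows downward; lengths in m; the calibration is good to about 2 mm. A picture is of the moment at which its call begins.
- arm.close_job(): hands the job in; it is judged then, once.
The state is a dict: "t": time; "joint_positions": joint angles; "joint_vel": joint speeds; "joint_torque": joint torques, N m; "tcp_pos": TCP position; "tcp_rot": TCP orientation; "wrist_force": force on the tool from outside, world axes, zero at the start; "wrist_torque": the same for the moment, N m; "width": finger opening in m; "finger_force": force on a finger pad.
Only numpy, scipy, OpenCV 4.12 (cv2) and the standard library are available. Lean on these libraries where they do the work, as an engineer would, in place of code of your own. Each camera call takes 0.05 s, during which the arm holds its last target. There are 200 camera calls.

## Working session

There is one attempt and no reset: what is moved stays moved. The work goes in short steps, Python scripts to look and compute and a tool call to move; the robot and the scene stay as the last step left them, time stands still between calls to the robot, and variables do not carry over. Pictures are saved under pics/ and viewed, at most 10 in all, crops included, and the job is handed in when it is done.

Besides the shell and the picture viewer there is one more tool, called after ">>>" by a JSON object that holds its "name" and its "arguments", one argument or row to a line. send_rows: Moves the arm, as the interface text tells. Its arguments: {"type":"object","properties":{"rows":{"type":"array"},"grip_force":{"type":"number"}},"required":["rows"]}

```bash
mkdir -p pics; ls; cat > h.py <<'E'
import numpy as np,cv2
from rig import arm
from scipy.spatial.transform import Rotation as R
def world(f,mask):
    K=f["camera_matrix"];T=np.linalg.inv(f["view"]);v,u=np.nonzero(mask&(f["z_map"]>0));z=f["z_map"][v,u]
    p=np.c_[(u-K[0,2])/K[0,0]*z,(v-K[1,2])/K[1,1]*z,z]
    return p@T[:3,:3].T+T[:3,3],u,v
def save(f,n): cv2.imwrite("pics/"+n,f["img"][:,:,::-1])
E
python3 - <<'E'
from h import *
o=arm.observe();print({k:np.round(v,3) for k,v in o.items()})
a=arm.grab_frame("scene");b=arm.grab_frame("side")
np.savez("f0.npz",**{n+k:v for n,f in(("a",a),("b",b)) for k,v in f.items()})
cv2.imwrite("pics/0.png",cv2.resize(np.vstack([a["img"],b["img"]])[:,:,::-1],(400*1,600)))
save(a,"a.png");save(b,"b.png")
for f in(a,b):
    h=cv2.cvtColor(f["img"],cv2.COLOR_RGB2HSV)
    for n,m in(("red",((h[...,0]<8)|(h[...,0]>172))&(h[...,1]>130)&(h[...,2]>60)),("blue",(abs(h[...,0].astype(int)-112)<12)&(h[...,1]>120))):
        p,u,v=world(f,m)
        for lo,hi in((.005,.07),(.08,.13)):
            s=(p[:,2]>lo)&(p[:,2]<hi)
            if s.sum():print(n,lo,s.sum(),np.round(np.percentile(p[s],[2,50,98],axis=0),3).tolist(),np.median(u[s]),np.median(v[s]))
E
```

```text
pics
{'t': np.float64(0.0), 'joint_positions': array([ 1.139,  0.424,  1.631,  0.   ,  1.089, -0.019]), 'joint_vel': array([-0.001,  0.001, -0.001, -0.001,  0.001, -0.001]), 'joint_torque': array([ 1.0000e-03, -5.5739e+01, -2.8174e+01,  0.0000e+00,  7.0000e-03,
        0.0000e+00]), 'tcp_pos': array([0.25 , 0.572, 0.202]), 'tcp_rot': array([-6.440e-01, -3.075e+00,  2.000e-03]), 'wrist_force': array([ 0.516,  0.229, -0.555]), 'wrist_torque': array([-0.029,  0.031,  0.   ]), 'finger_force': np.float64(0.0), 'width': np.float64(0.085)}
red 0.005 443 [[0.419, -0.393, 0.018], [0.454, -0.099, 0.022], [0.636, -0.08, 0.068]] 312.0 209.0
red 0.08 205 [[0.493, -0.194, 0.089], [0.501, -0.181, 0.107], [0.509, -0.169, 0.121]] 313.0 153.0
blue 0.005 561 [[0.407, -0.139, 0.017], [0.431, 0.202, 0.022], [0.823, 0.233, 0.027]] 195.0 322.0
blue 0.08 349 [[0.488, 0.115, 0.088], [0.493, 0.13, 0.107], [0.498, 0.143, 0.121]] 188.0 245.0
red 0.005 808 [[0.419, -0.414, 0.007], [0.517, -0.281, 0.024], [0.647, 1.8, 0.069]] 328.0 350.0
red 0.08 355 [[0.494, -0.199, 0.092], [0.504, -0.188, 0.117], [0.59, 1.023, 0.127]] 302.0 246.0
blue 0.005 576 [[0.397, -0.17, 0.013], [0.49, 0.044, 0.024], [0.846, 1.239, 0.07]] 259.5 220.0
blue 0.08 90 [[0.451, 0.11, 0.091], [0.494, 0.114, 0.111], [0.501, 1.323, 0.122]] 252.0 162.0
```

View pics/a.png

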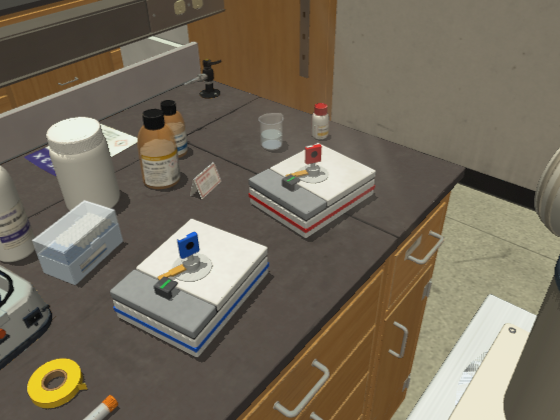

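View pics/b.png

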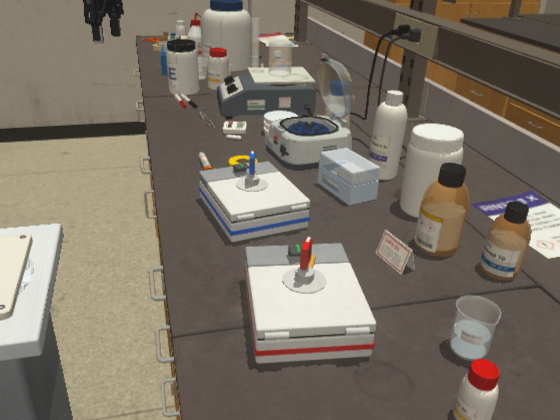

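```bash
cat > m.py <<'E'
from h import *
def redmask(f):
    h=cv2.cvtColor(f["img"],cv2.COLOR_RGB2HSV);return ((h[...,0]<8)|(h[...,0]>172))&(h[...,1]>130)&(h[...,2]>60)
def ang(d): return np.arctan2(-d[0],d[1])  # yaw of a +y-like direction
def measure(f,c=np.array([.502,-.182])):
    p,u,v=world(f,np.ones(f["z_map"].shape,bool))
    near=np.hypot(*(p[:,:2]-c).T)<.16
    s=near&(abs(p[:,2]-.06)<.006)
    r=cv2.minAreaRect(p[s][:,:2].astype(np.float32));print("lid",s.sum(),np.round(p[s][:,2].mean(),4),r)
    p2,u,v=world(f,redmask(f));s=(np.hypot(*(p2[:,:2]-c).T)<.05)&(p2[:,2]>.084)
    q=p2[s];print("bow",len(q),q.mean(0).round(4),q.min(0).round(4),q.max(0).round(4))
    x=q[:,:2]-np.median(q[:,:2],0);w,V=np.linalg.eigh(x.T@x);d=V[:,1]*np.sign(V[1,1]);print("bow yaw",ang(d),np.sqrt(w/len(x)))
    h=cv2.cvtColor(f["img"],cv2.COLOR_RGB2HSV)
    for n,m,lo,hi in(("brass",(abs(h[...,0].astype(int)-16)<8)&(h[...,1]>140)&(h[...,2]>120),.061,.09),("green",(abs(h[...,0].astype(int)-60)<20)&(h[...,1]>120)&(h[...,2]>60),.065,.09)):
        pp,_,_=world(f,m);s=(np.hypot(*(pp[:,:2]-c).T)<.075)&(pp[:,2]>lo)&(pp[:,2]<hi)
        if s.sum():print(n,s.sum(),pp[s].mean(0).round(4),"dir",ang(pp[s].mean(0)[:2]-c))
E
python3 - <<'E'
from m import *
d=np.load("f0.npz")
for n in"ab":measure({k[1:]:d[k] for k in d.files if k[0]==n})
E
```

```text
lid 4102 0.059 ((0.5027645230293274, -0.18302294611930847), (0.19283296167850494, 0.152442067861557), 83.24302673339844)
bow 205 [ 0.5007 -0.1812  0.1059] [ 0.4917 -0.1952  0.0875] [ 0.5122 -0.1679  0.1213]
bow yaw -0.5264424269174288 [0.00164454 0.00906699]
brass 38 [ 0.5153 -0.1612  0.069 ] dir -0.5682350228018884
green 8 [ 0.5113 -0.1274  0.0748] dir -0.16921374239503167
lid 8830 0.0598 ((0.5032192468643188, -0.18732136487960815), (0.19636863470077515, 0.15041108429431915), 83.25202941894531)
bow 218 [ 0.4998 -0.1938  0.1095] [ 0.4933 -0.2001  0.0885] [ 0.5131 -0.1752  0.1222]
bow yaw -0.593198111940661 [0.00270597 0.00744199]
brass 49 [ 0.5232 -0.1553  0.0711] dir -0.6725565988827213
green 18 [ 0.5111 -0.1272  0.0765] dir -0.1644442451480504
```

>>> {"name": "send_rows", "arguments": {
  "rows": [
    [[0,0,-40,0,0,0,0],[0,0,-40,0,0,0,0]]
  ]
}}

```text
t: 0.35
tcp_pos: [0.2504, 0.5719, 0.283]
tcp_rot: [-0.644, -3.074, 0.004]
wrist_force: [-0.2, 0.4, 0.3]
width: 0.0855
finger_force: 0.0
```

```bash
cat > plan.py <<'E'
from h import *
def plan(pos,ydir):  # ydir = world angle of tool y (mod pi); shift expressed in present tool axes
    o=arm.observe();M=R.from_rotvec(o["tcp_rot"]);m=M.as_matrix()
    for a in(ydir,ydir+np.pi):
        y=np.array([np.cos(a),np.sin(a),0]);z=np.array([0,0,-1.]);T=R.from_matrix(np.c_[np.cross(y,z),y,z])
        print("turn",(M.inv()*T).as_rotvec().round(3))
    print("shift mm",(m.T@(np.array(pos)-o["tcp_pos"])*1e3).round(1),"joints",np.round(o["joint_positions"],2),"tooly",m[:,1].round(3))
E
python3 -c "
from plan import *
plan([.503,-.183,.26],-.55)"
```

```text
turn [-0.002  0.002  1.708]
turn [-0.002 -0.002 -1.434]
shift mm [-534.2 -590.1   24.3] joints [ 1.14  0.35  1.55 -0.    1.24 -0.02] tooly [ 0.401  0.916 -0.002]
```

>>> {"name": "send_rows", "arguments": {
  "rows": [
    [[-33,-37,1,0,0,0,0],[-33,-37,1,0,0,0,0],[-33,-37,1,0,0,0,0],[-33,-37,1,0,0,0,0],[-33,-37,1,0,0,0,0],[-33,-37,1,0,0,0,0],[-33,-37,1,0,0,0,0],[-33,-37,1,0,0,0,0]]
  ]
}}

```text
t: 1.35
tcp_pos: [0.3738, 0.1939, 0.2749]
tcp_rot: [-0.643, -3.075, 0.0]
wrist_force: [0.1, 0.1, 0.0]
width: 0.0855
finger_force: 0.0
```

>>> {"name": "send_rows", "arguments": {
  "rows": [
    [[-33,-37,1,0,0,0,0],[-33,-37,1,0,0,0,0],[-33,-37,1,0,0,0,0],[-33,-37,1,0,0,0,0],[-33,-37,1,0,0,0,0],[-33,-37,1,0,0,0,0],[-33,-37,1,0,0,0,0],[-5,0,0,0,0,0,0]]
  ]
}}

```text
t: 2.35
tcp_pos: [0.4864, -0.1391, 0.2676]
tcp_rot: [-0.649, -3.073, 0.001]
wrist_force: [-0.6, -0.5, -0.7]
width: 0.0854
finger_force: 0.0
```

>>> {"name": "send_rows", "arguments": {
  "rows": [
    [[0,0,0,0,0,0.171,0],[0,0,0,0,0,0.171,0],[0,0,0,0,0,0.171,0],[0,0,0,0,0,0.171,0],[0,0,0,0,0,0.171,0],[0,0,0,0,0,0.171,0],[0,0,0,0,0,0.171,0],[0,0,0,0,0,0.171,0]]
  ]
}}

```text
t: 3.35
tcp_pos: [0.4856, -0.1354, 0.2678]
tcp_rot: [-2.446, -1.97, 0.0]
wrist_force: [0.2, 0.1, 0.2]
width: 0.0851
finger_force: 0.0
```

>>> {"name": "send_rows", "arguments": {
  "rows": [
    [[0,0,0,0,0,0.171,0],[0,0,0,0,0,0.171,0],[0,0,0,0,0,0,0]]
  ]
}}

```text
t: 3.72
tcp_pos: [0.4857, -0.1356, 0.2678]
tcp_rot: [-2.74, -1.535, 0.001]
wrist_force: [-0.1, -0.4, 0.2]
width: 0.085
finger_force: 0.0
```

```bash
python3 - <<'E'
from m import *
from plan import *
plan([.503,-.183,.26],-.55)
f=arm.grab_frame("wrist");save(f,"w1.png");measure(f)
np.savez("w1.npz",**f)
for n in("scene","side"):measure(arm.grab_frame(n))
E
```

```text
turn [-0.001 -0.     0.   ]
turn [ 0.000e+00 -1.000e-03 -3.141e+00]
shift mm [-31.4  39.5   7.8] joints [-0.3   0.17  1.83  0.    1.15  0.25] tooly [ 0.853 -0.522 -0.001]
lid 16388 0.0615 ((0.5032986402511597, -0.18812808394432068), (0.19507835805416107, 0.15031926333904266), 82.84540557861328)
bow 177 [ 0.5038 -0.1822  0.1184] [ 0.4953 -0.1969  0.0912] [ 0.5135 -0.1708  0.1239]
bow yaw -0.4939258894108159 [0.0022374  0.00951226]
brass 245 [ 0.519  -0.1591  0.0715] dir -0.6387373228910638
green 62 [ 0.511  -0.129   0.0778] dir -0.16753616990355633
lid 4115 0.059 ((0.5031149387359619, -0.18302059173583984), (0.1927344799041748, 0.15242324769496918), 82.8263168334961)
bow 203 [ 0.5006 -0.1809  0.1057] [ 0.4916 -0.1945  0.0874] [ 0.5133 -0.1678  0.1207]
bow yaw -0.5444719142490585 [0.00173224 0.00899746]
brass 39 [ 0.5152 -0.1612  0.0689] dir -0.564955442445709
green 10 [ 0.5103 -0.1279  0.0757] dir -0.15317830750779057
lid 8838 0.0598 ((0.5035163760185242, -0.18673762679100037), (0.19730715453624725, 0.1498425006866455), 82.8672103881836)
bow 223 [ 0.4998 -0.1939  0.1095] [ 0.4931 -0.2011  0.0887] [ 0.5124 -0.1738  0.1217]
bow yaw -0.6042535258475841 [0.0027213  0.00725099]
brass 49 [ 0.5238 -0.1542  0.0705] dir -0.6640752921131597
green 18 [ 0.5109 -0.1277  0.0768] dir -0.1628378626214756
```

View pics/w1.png

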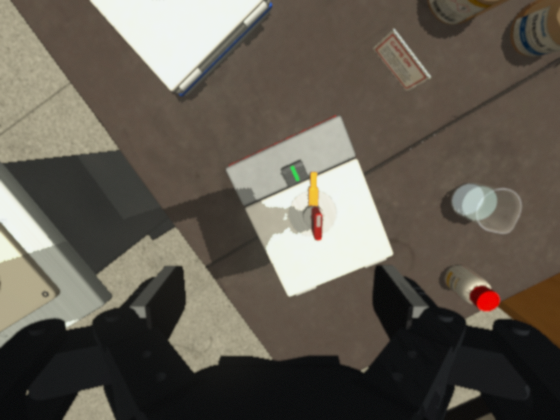

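>>> {"name": "send_rows", "arguments": {
  "rows": [
    [[-16,20,20,0,0,0,0],[-16,21,30,0,0,0,0],[0,0,28,0,0,0,0],[0,0,20,0,0,0,0],[0,0,0,0,0,0,0]]
  ]
}}

```text
t: 4.5
tcp_pos: [0.503, -0.1847, 0.1686]
tcp_rot: [-2.739, -1.533, 0.004]
wrist_force: [0.4, -0.4, 1.0]
width: 0.0855
finger_force: 0.0
```

```bash
python3 - <<'E'
from m import *
from plan import *
plan([.5038,-.184,.088],-.55)
f=arm.grab_frame("wrist");save(f,"w2.png");measure(f,np.array([.5035,-.184]))
K=f["camera_matrix"];T=np.linalg.inv(f["view"]);print("cam",T[:3,3])
h=cv2.cvtColor(f["img"],cv2.COLOR_RGB2HSV)
# top of bow: red plus white line; project onto z=.1215
p,u,v=world(f,np.ones(f["z_map"].shape,bool))
s=(p[:,2]>.113)&(p[:,2]<.13)&(np.hypot(p[:,0]-.5035,p[:,1]+.184)<.04)
ray=np.c_[(u-K[0,2])/K[0,0],(v-K[1,2])/K[1,1],np.ones(len(u))]@T[:3,:3].T
q=(T[:3,3]+ray*((.1215-T[2,3])/ray[:,2])[:,None])[s]
r=cv2.minAreaRect(q[:,:2].astype(np.float32));print("top",s.sum(),r,u[s].min(),u[s].max(),v[s].min(),v[s].max())
E
```

```text
turn [-0.004  0.001 -0.   ]
turn [1.000e-03 6.000e-03 3.141e+00]
shift mm [ 1.1  0.6 80.5] joints [-0.37  0.34  1.85  0.    0.95  0.18] tooly [ 0.852 -0.523 -0.004]
lid 30640 0.0614 ((0.5030909776687622, -0.1879737675189972), (0.19522309303283691, 0.15072251856327057), 82.90825653076172)
bow 362 [ 0.5048 -0.1839  0.1191] [ 0.495  -0.1978  0.0909] [ 0.5143 -0.171   0.1245]
bow yaw -0.511376586669451 [0.00249811 0.00999587]
brass 361 [ 0.5175 -0.1617  0.0713] dir -0.5607874618120637
green 122 [ 0.511  -0.1287  0.0778] dir -0.13400267436997265
cam [ 0.53768253 -0.12879506  0.34068147]
top 507 ((0.5042151808738708, -0.18401500582695007), (0.03112850710749626, 0.00873718224465847), 58.85900115966797) 274 286 202 243
```

View pics/w2.png

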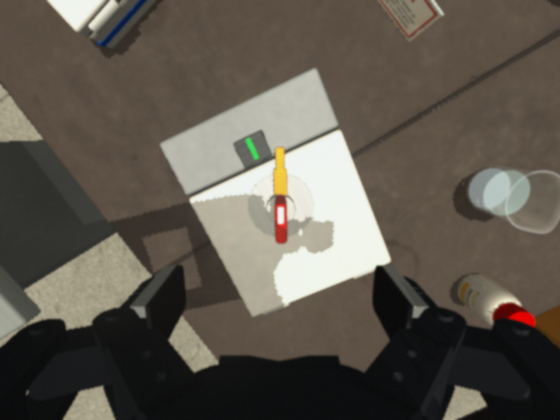

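>>> {"name": "send_rows", "arguments": {
  "rows": [
    [[1.2,0.7,20,-0.004,0,-0.006,0],[0,0,20,0,0,0,0.3],[0,0,20,0,0,0,0.6],[0,0,14,0,0,0,0.7],[0,0,6,0,0,0,0.7],[0,0,0,0,0,0,0.7]]
  ],
  "grip_force": 25
}}

```text
t: 5.3
tcp_pos: [0.5058, -0.1847, 0.0902]
tcp_rot: [2.735, 1.539, 0.003]
wrist_force: [-0.4, 0.6, 0.5]
width: 0.0257
finger_force: 0.0
```

```bash
python3 - <<'E'
from plan import *
plan([.5042,-.184,.088],-.544)
print(arm.observe()["width"])
E
```

```text
turn [ 0.004 -0.    -0.002]
turn [-0.    -0.007  3.14 ]
shift mm [-0.2 -1.8  2.2] joints [-0.37  0.46  1.9  -0.    0.78  0.17] tooly [ 0.855 -0.519  0.004]
0.025726255642414944
```

>>> {"name": "send_rows", "arguments": {
  "rows": [
    [[0,-1.2,1,0.003,0,0,0.8],[0,0,0,0,0,0,0.9],[0,0,0,0,0,0,1],[0,0,0,0,0,0,1],[0,0,0,0,0,0,1]]
  ],
  "grip_force": 25
}}

```text
t: 5.92
tcp_pos: [0.5049, -0.1842, 0.0895]
tcp_rot: [2.737, 1.54, 0.001]
wrist_force: [-0.2, 1.8, 6.2]
width: 0.008
finger_force: 26.1
```

```bash
python3 - <<'E'
from plan import *
plan([.5042,-.184,.088],-.544)
o=arm.observe();print(o["width"],o["finger_force"],o["wrist_force"].round(2),o["wrist_torque"].round(3))
E
```

```text
turn [ 0.002 -0.    -0.002]
turn [-0.00e+00 -3.00e-03  3.14e+00]
shift mm [-0.2 -0.7  1.5] joints [-0.37  0.46  1.9  -0.    0.78  0.17] tooly [ 0.855 -0.519  0.002]
0.008037709371957687 26.108250617980957 [-0.24  1.8   6.17] [0.132 0.222 0.076]
```

>>> {"name": "send_rows", "arguments": {
  "rows": [
    [[0,0,0,0,0,-0.03,1],[0,0,0,0,0,-0.06,1],[0,0,0,0,0,-0.06,1],[0,0,0,0,0,-0.06,1],[0,0,0,0,0,-0.06,1]]
  ]
}}

```text
t: 6.55
tcp_pos: [0.5048, -0.1841, 0.0895]
tcp_rot: [2.503, 1.896, 0.001]
wrist_force: [-1.2, 0.6, 6.4]
width: 0.0078
finger_force: 26.1
```

```bash
python3 - <<'E'
from plan import *
plan([.5042,-.184,.088],-.544)
o=arm.observe();print(o["width"],o["finger_force"],o["wrist_force"].round(2),o["wrist_torque"].round(3))
E
```

```text
turn [ 0.002 -0.     0.27 ]
turn [ 0.000e+00  2.000e-03 -2.872e+00]
shift mm [-0.1 -0.6  1.5] joints [-0.37  0.46  1.9  -0.    0.78 -0.1 ] tooly [ 0.963 -0.271  0.002]
0.00782216891156905 26.149750649929047 [-1.22  0.6   6.39] [ 0.222  0.262 -0.048]
```

>>> {"name": "send_rows", "arguments": {
  "rows": [
    [[0,0,0,0,0,-0.06,1],[0,0,0,0,0,-0.06,1],[0,0,0,0,0,-0.06,1],[0,0,0,0,0,-0.06,1],[0,0,0,0,0,-0.06,1],[0,0,0,0,0,-0.06,1]]
  ]
}}

```text
t: 7.3
tcp_pos: [0.5047, -0.1841, 0.0895]
tcp_rot: [2.123, 2.314, 0.001]
wrist_force: [-0.8, 0.9, 6.0]
width: 0.0078
finger_force: 26.2
```

>>> {"name": "send_rows", "arguments": {
  "rows": [
    [[0,0,0,0,0,-0.06,1],[0,0,0,0,0,-0.06,1],[0,0,0,0,0,-0.06,1],[0,0,0,0,0,-0.06,1],[0,0,0,0,0,-0.06,1],[0,0,0,0,0,-0.04,1],[0,0,0,0,0,0,1]]
  ]
}}

```text
t: 8.18
tcp_pos: [0.5046, -0.1841, 0.0895]
tcp_rot: [1.703, 2.638, 0.0]
wrist_force: [-2.4, 0.3, 5.7]
width: 0.0077
finger_force: 26.2
```

```bash
python3 - <<'E'
from plan import *
from m import *
plan([.5042,-.184,.088],-.124)
o=arm.observe();print(o["width"],o["finger_force"],o["wrist_force"].round(2),o["wrist_torque"].round(3))
for n in("wrist","scene","side"):
    f=arm.grab_frame(n);print(n);save(f,n+"3.png")
    try: measure(f,np.array([.504,-.184]))
    except Exception as e:print(e)
E
```

```text
turn [0.001 0.001 0.548]
turn [-1.000e-03  1.000e-03 -2.593e+00]
shift mm [ 0.3 -0.3  1.5] joints [-0.37  0.46  1.9  -0.    0.78 -0.8 ] tooly [0.911 0.412 0.001]
0.007686729020742611 26.190601587295532 [-2.36  0.34  5.75] [ 0.092  0.322 -0.012]
wrist
lid 44983 0.0614 ((0.5034659504890442, -0.18775314092636108), (0.19537922739982605, 0.14988988637924194), 82.92181396484375)
bow 968 [ 0.5023 -0.1816  0.1187] [ 0.4944 -0.1978  0.0914] [ 0.5125 -0.1701  0.1319]
bow yaw 0.42476914047863684 [0.00259251 0.00968986]
brass 664 [ 0.4932 -0.1616  0.0713] dir 0.4502442502210232
green 229 [ 0.5109 -0.1285  0.0778] dir -0.12364005725842486
scene
lid 4227 0.059 ((0.503210723400116, -0.1831885576248169), (0.1933036744594574, 0.15302951633930206), 82.65635681152344)
bow 85 [ 0.4969 -0.1736  0.1058] [ 0.4928 -0.1912  0.0875] [ 0.5086 -0.167   0.1315]
bow yaw 0.37997186757602197 [0.00225098 0.00612964]
brass 11 [ 0.483  -0.1411  0.0694] dir 0.4551841062209631
green 10 [ 0.5101 -0.1276  0.076 ] dir -0.10771823545787594
side
lid 8629 0.0598 ((0.5037055015563965, -0.18715694546699524), (0.19758008420467377, 0.15034686028957367), 82.87584686279297)
bow 288 [ 0.5035 -0.1912  0.1037] [ 0.4942 -0.2012  0.0876] [ 0.5121 -0.173   0.1263]
bow yaw 0.47600203669878915 [0.00211897 0.00971811]
brass 100 [ 0.4892 -0.1551  0.0697] dir 0.4732540372736642
```

View pics/wrist3.png

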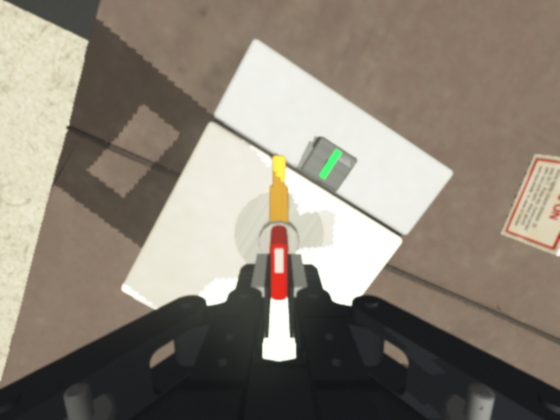

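>>> {"name": "send_rows", "arguments": {
  "rows": [
    [[0,0,0,0,0,0.04,1],[0,0,0,0,0,0.06,1],[0,0,0,0,0,0.06,1],[0,0,0,0,0,0.06,1],[0,0,0,0,0,0.06,1],[0,0,0,0,0,0.06,1],[0,0,0,0,0,0.06,1],[0,0,0,0,0,0.06,1]]
  ]
}}

```text
t: 9.32
tcp_pos: [0.5048, -0.1841, 0.0895]
tcp_rot: [2.262, 2.178, 0.001]
wrist_force: [-1.7, -0.3, 6.3]
width: 0.0081
finger_force: 26.2
```

>>> {"name": "send_rows", "arguments": {
  "rows": [
    [[0,0,0,0,0,0.05,1],[0,0,0,0,0,0.038,1],[0,0,0,0,0,0,1],[0,0,0,0,0,0,1]]
  ]
}}

```text
t: 9.82
tcp_pos: [0.5048, -0.1841, 0.0895]
tcp_rot: [2.354, 2.079, 0.001]
wrist_force: [-1.6, 1.8, 6.9]
width: 0.0077
finger_force: 26.1
```

```bash
cat > c.py <<'E'
from plan import *
from m import *
import sys
plan([.5042,-.184,.088],-.124)
o=arm.observe();print(o["width"],o["finger_force"],o["wrist_force"].round(2),o["wrist_torque"].round(3))
f=arm.grab_frame("wrist");save(f,sys.argv[1]);measure(f,np.array([.504,-.184]))
p,u,v=world(f,redmask(f));K=f["camera_matrix"];T=np.linalg.inv(f["view"])
s=(p[:,2]>.115)&(p[:,2]<.13)&(np.hypot(p[:,0]-.504,p[:,1]+.184)<.03)
ray=np.c_[(u-K[0,2])/K[0,0],(v-K[1,2])/K[1,1],np.ones(len(u))]@T[:3,:3].T
q=(T[:3,3]+ray*((.1215-T[2,3])/ray[:,2])[:,None])[s]
print("top",cv2.minAreaRect(q[:,:2].astype(np.float32)))
E
python3 c.py w4.png
```

```text
turn [ 0.001  0.001 -0.   ]
turn [ 1.000e-03 -2.000e-03  3.142e+00]
shift mm [ 0.1 -0.6  1.5] joints [-0.37  0.46  1.9  -0.    0.78 -0.25] tooly [ 0.992 -0.124  0.001]
0.007746786291377561 26.145346462726593 [-1.56  1.76  6.95] [0.14  0.226 0.006]
lid 42751 0.0614 ((0.50389564037323, -0.18544761836528778), (0.18940813839435577, 0.15057030320167542), 82.94933319091797)
bow 988 [ 0.5044 -0.1814  0.1189] [ 0.4988 -0.1987  0.0919] [ 0.5096 -0.1693  0.1321]
bow yaw -0.11603375254541261 [0.00259717 0.00976661]
brass 684 [ 0.5068 -0.1592  0.0714] dir -0.11387796407455486
green 259 [ 0.511  -0.1285  0.0778] dir -0.12571945687699698
top ((0.504257321357727, -0.18312321603298187), (0.03166423365473747, 0.008394407108426094), 82.51746368408203)
```

View pics/w4.png

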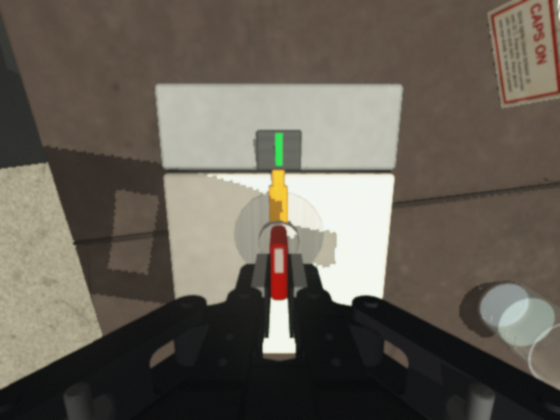

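>>> {"name": "send_rows", "arguments": {
  "rows": [
    [[0,0,0,0,0,0,0.85],[0,0,0,0,0,0,0.7],[0,0,0,0,0,0,0.5],[0,0,0,0,0,0,0.3],[0,0,-10,0,0,0,0.2],[0,0,-25,0,0,0,0],[0,0,-40,0,0,0,0],[0,0,0,0,0,0,0]]
  ]
}}

```text
t: 10.88
tcp_pos: [0.5069, -0.1849, 0.1676]
tcp_rot: [2.35, 2.075, 0.005]
wrist_force: [-0.4, 0.0, -0.8]
width: 0.0853
finger_force: 0.0
```

```bash
python3 c.py w5.png
```

```text
turn [0.007 0.002 0.   ]
turn [-3.000e-03  1.200e-02 -3.142e+00]
shift mm [ 0.7 -3.3 79.6] joints [-0.37  0.34  1.85 -0.    0.94 -0.25] tooly [ 0.992 -0.124  0.007]
0.0852871158495692 0.0 [-0.38  0.04 -0.81] [ 0.038  0.033 -0.023]
lid 30826 0.0614 ((0.5033652782440186, -0.18817341327667236), (0.1952037215232849, 0.15036743879318237), 82.8207015991211)
bow 374 [ 0.5043 -0.1829  0.1189] [ 0.499  -0.1988  0.0911] [ 0.5096 -0.1698  0.1241]
bow yaw -0.1218612856134868 [0.00247654 0.0097867 ]
brass 348 [ 0.5068 -0.1599  0.0715] dir -0.11676563192755336
green 116 [ 0.511  -0.1288  0.0778] dir -0.12527923378828776
top ((0.5044553875923157, -0.18372665345668793), (0.0295366533100605, 0.007994284853339195), 82.51786804199219)
```

View pics/w5.png

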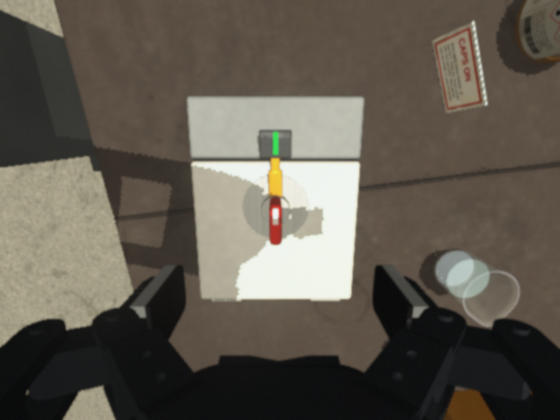

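The last picture shows the tongue (276,175) in line with the green keeper line (276,144). The bow is square with the box and the gripper is clear of it.

```bash
python3 -c "
from rig import arm
print(arm.close_job())"
```

```text
the job is handed in; nothing more can be done
None
```

The red-key box is locked and handed in: I turned the key anticlockwise until its tongue came out past the keeper, eased it back squarely under (yaw within about 0.01 rad of the box), and let go at about 11 s without approaching the blue box.

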